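# Change over a snapped-in reagent cartridge

## Task

Change over the reagent cartridge: first switch the sloping dock off by pushing its lever fully over away from the robot, then pull the spent cartridge off its snaps, out of the dock, and stand it upright in the low grey discard tray. After that, lift the fresh cartridge out of the stock bin and stand it upright in the middle of the square warming plate. Set both cartridges down without dropping them, leave the jar and the carton in the bin, and do not disturb the other things on the bench.

Things in the scene. Friction and masses are not known exactly. Their poses are not given: they have to be found in the camera images.
- dock: Fixed bench dock: white base plate 200 x 200 x 18 mm (x -65 to 135, y -85 to 115 mm), white housing 105 mm high at its far side (x from 64 mm), a grey sloping pocket before it. Origin at the base's underside; x away from the robot at yaw 0, y left, z up. The pocket's axis leans 0.45 rad (26 deg) from vertical, toward -x: it points up along (-0.435, 0, 0.900) in this frame.
- dock_seat (a point): Centre of the floor of the dock's pocket, at (30, -20, 47) mm in the dock's frame; the spent cartridge's origin is here while seated. The pocket is 60 mm deep and slides freely along its axis, but two sprung balls in its sides snap into the cartridge's waist; they let go at a pull of roughly 15 to 20 N along the axis.
- switch (a joint): Toggle lever of the dock, on a block on the base plate at y = +88 mm: 0 rad = on, leaning toward -x; 1.0 rad = off, leaning toward +x, away from the robot. It stays where it is left and moves with about 1 N at the tip. Counts as off above 0.85 rad.
- switch_tip (a point): Centre of the 26 mm black ball at the lever's end, 80 mm from its pivot. The pivot is at (-15, 88, 40) mm in the dock's frame and turns about the dock's y; the ball stands about 110 mm high when on and off, 120 mm halfway.
- spent: Spent cartridge, snapped in the dock: white box 40 (x) x 80 (y) mm, 85 mm tall, with a grey waist 23 to 37 mm up and a grey grip bar on top, 16 mm thick (x), 84 mm wide (y), 85 to 128 mm above the foot. Origin at the centre of its underside, z along its length to the bar. About 0.25 kg. Grip the bar across its 16 mm, in line with its own axis.
- fresh: Fresh cartridge, alike in shape and size, standing upright in the bin; its origin and axes as for the spent one.
- tray: Fixed grey discard tray, open, 150 x 150 mm, walls 30 mm high and 4 mm thick, inner floor 4 mm above the bench. Origin at the centre of its underside.
- plate: Fixed square white warming plate, 150 x 150 mm, 40 mm high with a flat 140 x 140 mm ceramic top and a dial on its front. Origin at the centre of its underside.
- bin: Fixed dark blue open stock bin, 115 (x) x 225 (y) mm, walls 70 mm high and 5 mm thick, inner floor 5 mm up. Three things stand in it in a row along its y, at -70, 0 and +70 mm: the fresh cartridge (thin side along the row), a jar and a carton, in any order. Origin at the centre of its underside.
- jar: White jar, 54 mm in diameter, 80 mm tall, standing in the bin; stays there. Origin at the centre of its underside.
- carton: Small cardboard carton, 60 x 48 x 75 mm, standing in the bin; stays there. Origin at the centre of its underside.
- rack_low: Low orange rack, 60 x 130 x 26 mm, on the bench between the robot and the dock; leave alone. Origin under its centre.
- flask: Clear bottle, 56 mm in diameter, 110 mm tall, on the bench before the dock; leave alone. Origin under its centre.
- tipbox_loose: Dark blue tip box with clear lid, 88 x 128 x 77 mm, right of the dock at the back; leave alone. Origin under its centre.
- tuberack: Orange tube rack with capped tubes, 70 x 200 x 92 mm, at the left; leave alone. Origin under its centre.
- beaker: Glass beaker, 76 mm in diameter, 95 mm tall, at the right; leave alone. Origin under its centre.
There are look-alikes about, which are no part of the job. Leave any red look-alike of the carton alone.

How it is judged:
On the way, in this order (a step that is already met when the one before it is completed fails the run):
1. the dock is switched off (lever past 0.85 rad) while the spent cartridge is still seated (value of joint switch above 0.85 rad and distance between spent and dock_seat below 0.01 m), for 0.2 s.
2. the spent cartridge is pulled off its snaps and clear of the dock (its foot over 80 mm from the pocket's floor) (distance between spent and dock_seat above 0.08 m), for 0.1 s.
3. the spent cartridge stands released in the discard tray, while the fresh one is still in the bin (horizontal distance between spent and tray below 0.065 m and z of spent in the frame of tray between -0.002 and 0.012 m and angle between spent's own z axis and vertical below 0.12 rad and linear speed of spent below 0.03 m/s and angular speed of spent below 0.3 rad/s and contact force between spent and the fingers below 0.1 N and z of fresh in the frame of bin below 0.03 m), for 0.2 s.
4. the fresh cartridge is lifted out of the bin (its foot above the walls) (z of fresh in the frame of bin above 0.075 m), for 0.1 s.
At the end, for the whole second after the job is handed in: Lever past 0.85 rad; spent cartridge upright (0.12 rad), still, on the tray floor within 65 mm of its centre; fresh cartridge upright (0.12 rad), still, on the plate within 50 mm of its centre; both released; jar and carton standing in the bin (value of joint switch above 0.85 rad and horizontal distance between spent and tray below 0.065 m and z of spent in the frame of tray between -0.002 and 0.012 m and angle between each of spent, fresh's own z axis and vertical below 0.12 rad and linear speed of each of spent, fresh below 0.03 m/s and angular speed of each of spent, fresh below 0.3 rad/s and contact force between each of spent, fresh and the fingers below 0.1 N and horizontal distance between fresh and plate below 0.05 m and z of fresh in the frame of plate between 0.034 and 0.048 m and z of each of jar, carton in the frame of bin below 0.03 m and angle between each of jar, carton's own z axis and vertical below 0.3 rad); the robot touches nothing.
It fails at once if a bystander (low rack, bottle, tip box, tube rack, beaker) is moved by more than 30 mm (distance of any of rack_low, flask, tipbox_loose, tuberack, beaker from where it was at the start of the episode above 0.03 m).
It fails at once if a bystander is tipped (angle between any of rack_low, flask, tipbox_loose, tuberack, beaker's own z axis and vertical above 0.3 rad).
It fails at once if a cartridge is dropped: it falls unheld from more than about 30 mm ((linear speed of spent above 0.75 m/s and contact force between spent and the fingers below 0.1 N) or (linear speed of fresh above 0.75 m/s and contact force between fresh and the fingers below 0.1 N)).
It also fails if it takes over 66 s, if anything falls off the work surface, if the arm or the gripper's body presses on something with over 40 N, if the wrist force passes 120 N, or if a joint passes its speed limit or range.

## Robot

A 6-joint arm with a two-finger parallel gripper is mounted at the origin on the work surface. World frame = base frame: x ahead of the robot, y to its left, z up, the work surface at z = 0. Lengths are in m, angles in rad, forces in N, time in s.
With the tool pointing down it reaches from about 0.35 to 0.775 m from the base axis. Payload 5.5 kg.
Tool frame: the origin (TCP) lies on the centre line of the jaws, within the pads' length; the fingertips stand 8 mm ahead of it and the grasp point (between the pads) lies 11 mm behind it; z points along the fingers, y is the direction in which the jaws open and shut (so a half turn about z gives the same grasp; the last joint's range is limited). The gripper opens to 85 mm and grips with 20 to 120 N. Pads are 22 mm wide; open, the fingers measure 114 mm over their backs; the gripper's body (76 mm by 85 mm) begins 54 mm behind the grasp point. The pads swing forward as they close: fully open they stand 13 mm farther back than shut.
Start: joints at [1.115, 0.313, 0.046, 1.304, 0, 1.431], TCP at [0.179, 0.547, 0.239] pointing down, gripper open.
Joint ranges: [-2.76, 2.76], [-0.86, 1.69], [-1.03, 1.26], [-2.2, 2.34], [-1.47, 1.5], [-3.14, 3.14]. Speed limits (rad/s): [2.57, 2.57, 3.14, 3.14, 3.14, 3.14].

## Interface

Orientations are given as a unit quaternion [w, x, y, z].
In Python, from workcell import env gives the robot as it stands. The module is installed in compiled form; this text tells all that it offers.
- The arm moves only by the tool play_rows, never from a script. Its argument "steps" is a list of rows, each an object with "claw": the closure in counts, from 0 (fully open) to 255 (shut); "dp": the shift along the tool's x, y, z in m, a list of three; "angular": the turn, a rotation vector about the tool's x, y, z in degrees, a list of three. In form: [{"claw": claw, "dp": [dx, dy, dz], "angular": [wx, wy, wz]}, ...]. A call has exactly 8 rows; each row shifts and turns the commanded pose from where the row before left it, along the tool's axes as they then stand; what a row does not reach is not made up. A row lasts 1/12 s, in which the tool goes at most 41.7 mm and 7.16 degrees, less where a joint would pass 70% of its speed; a pose out of reach is approached as far as the arm can. A call is refused whole if a number of a shift passes 0.0417 or a number of a turn 7.16, either way. A call with a gripper value outside its range is refused whole. The fingers move at their own pace and stop on an object; "force" is the grip in N (left out, the last holds). Time passes only in rows, so rows that do not move let the fingers close, or fill a call up. It gives the time, the measured TCP pose, the force and the opening at its end, in the units of the state.
- env.get_state(): the state, without advancing time (a new reading comes with each control period).
- env.read_camera(name): name is "side" or "top" or "wrist"; returns (picture, depth): 480x640x3 uint8, red, green, blue; 480x640 float32, m along the optical axis (not along the pixel's ray), 0 where there is no reading.
- env.calibration(name): a dict with "fx", "fy", "cx", "cy" (pixels), "k1" (the pictures are not rectified: a ray, as slopes to the right and down, at radius r is drawn at 1 + k1 r^2 times it, then the intrinsics apply), "world_from_camera" (4x4, takes a point from camera to world coordinates); the wrist camera has in their place "hand_eye" (4x4, takes a point from camera to tool coordinates, whose origin is the TCP and whose axes are the flange's). Camera axes: x right, y down, z forward; pixel columns grow to the right and rows downward; lengths in m; the calibration is good to about 2 mm. A picture is of the moment at which its call begins: read the wrist's pose just before it. calibration takes no time and is no camera call.
- env.hand_in(): hands the job in, once; it reports no verdict.
The state is a dict: "clock": time; "joint_pos": joint angles; "qvel": joint speeds; "tau": joint torques, N m; "tcp_pos": TCP position; "orientation": TCP orientation; "wrist_force": force on the tool from outside, world axes, zero at the start; "ft_torque": the same for the moment, N m; "finger_gap": finger opening in m.
Only numpy, scipy, OpenCV 4.12 (cv2) and the standard library are available. Lean on these libraries where they do the work, as an engineer would, in place of code of your own. Each camera call takes 0.05 s, during which the arm holds its last target. There are 200 camera calls.

## Working session

There is one attempt and no reset: what is moved stays moved. The work goes in short steps, Python scripts to look and compute and a tool call to move; the robot and the scene stay as the last step left them, time stands still between calls to the robot, and variables do not carry over. Pictures are saved under pics/ and viewed, about 8 in all and at most 12, crops included, and the job is handed in when it is done.

Besides the shell and the picture viewer there is one more tool, called after "Request:" by a JSON object that holds its "fn" and its "kwargs", one argument or row to a line. play_rows: Moves the arm, as the interface text tells. Its arguments: {"type":"object","properties":{"steps":{"type":"array","items":{"type":"object","properties":{"claw":{"type":"number"},"dp":{"type":"array","items":{"type":"number"}},"angular":{"type":"array","items":{"type":"number"}}}}},"force":{"type":"number"}},"required":["steps"]}

```bash
mkdir -p pics
cat > h.py <<'E'
import numpy as np, cv2
from workcell import env
from scipy.spatial.transform import Rotation as R
def grab(n):
    s=env.get_state(); im,d=env.read_camera(n); return s,im,d
def save(im,f): cv2.imwrite('pics/'+f,im[...,::-1])
def TCP(s):
    q=s['orientation']; T=np.eye(4); T[:3,:3]=R.from_quat([q[1],q[2],q[3],q[0]]).as_matrix(); T[:3,3]=s['tcp_pos']; return T
def W(n,s=None):
    c=env.calibration(n)
    return np.array(c['world_from_camera']) if 'world_from_camera' in c else TCP(s)@np.array(c['hand_eye'])
def und(n,u,v):
    c=env.calibration(n); K=np.array([[c['fx'],0,c['cx']],[0,c['fy'],c['cy']],[0,0,1]])
    p=np.stack([np.ravel(u),np.ravel(v)],-1).astype(float).reshape(-1,1,2)
    return cv2.undistortPoints(p,K,np.array([c['k1'],0,0,0.]))[:,0]
def ray(n,u,v,z,s=None):
    "pixels -> world points on plane z"
    a=und(n,u,v); T=W(n,s); d=np.c_[a,np.ones(len(a))]@T[:3,:3].T; o=T[:3,3]
    return o+d*((z-o[2])/d[:,2])[:,None]
def cloud(n,d,s=None):
    v,u=np.mgrid[0:480,0:640]; a=und(n,u,v); z=d.ravel()[:,None]; T=W(n,s)
    P=np.c_[a*z,z]@T[:3,:3].T+T[:3,3]; P[z[:,0]==0]=np.nan; return P.reshape(480,640,3)
E
python3 - <<'E'
from h import *
for n in ('top','side'):
    s,im,d=grab(n); save(im,n+'.png'); np.savez('/tmp/'+n,im=im,d=d)
    print(n,np.round(W(n),3).tolist(),(d>0).mean())
s=env.get_state();print(s['clock'],s['orientation'],s['finger_gap']);print(np.round(TCP(s),3))
E
```

```text
top [[0.011, -0.991, 0.133, 0.343], [-1.0, -0.012, -0.005, 0.017], [0.007, -0.133, -0.991, 1.2], [0.0, 0.0, 0.0, 1.0]] 0.9960286458333333
side [[0.905, -0.332, 0.265, 0.182], [-0.425, -0.693, 0.582, -0.69], [-0.01, -0.639, -0.769, 0.995], [0.0, 0.0, 0.0, 1.0]] 0.9958528645833333
0.1 [-2.37844028e-04  1.57226015e-01  9.87562309e-01 -7.80240551e-04] 0.08562188019730783
[[-0.951  0.311 -0.001  0.178]
 [ 0.311  0.951 -0.001  0.546]
 [ 0.    -0.002 -1.     0.238]
 [ 0.     0.     0.     1.   ]]
```

View pics/top.png

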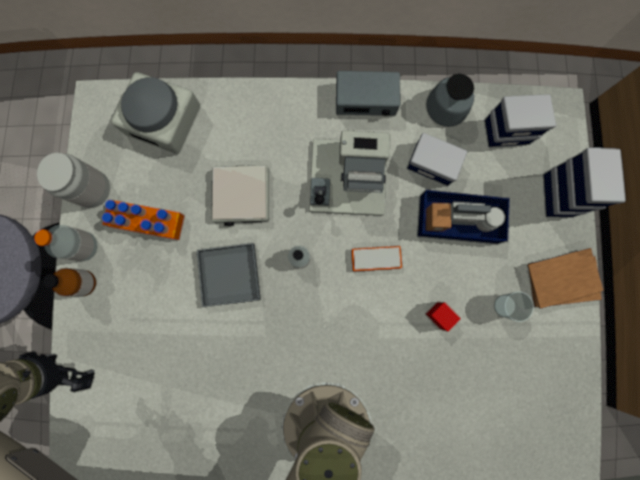

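View pics/side.png

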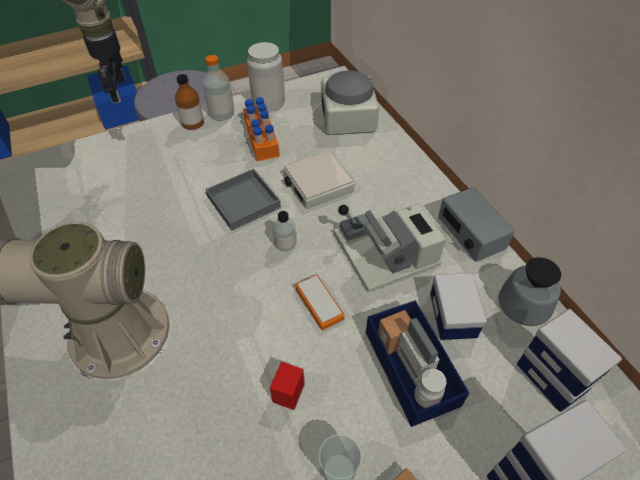

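The top view shows the lever ball at about (320,184), the spent bar at (365,172), the plate at (240,193), the tray at (229,275), and the bin at (464,217). In the bin, the carton is at (440,215), the fresh cartridge in the middle at (470,213) and the jar at (495,218). The red look-alike is at (443,316).

Run:
```python
from h import *
z=np.load('/tmp/top.npz'); P=cloud('top',z['d'])
z2=np.load('/tmp/side.npz'); P2=cloud('side',z2['d'])
def rect(Q,box,zr,name):
    x0,x1,y0,y1=box
    m=(Q[...,0]>x0)&(Q[...,0]<x1)&(Q[...,1]>y0)&(Q[...,1]<y1)&(Q[...,2]>zr[0])&(Q[...,2]<zr[1])
    q=Q[m]; r=cv2.minAreaRect((q[:,:2]*1000).astype(np.float32))
    print(name,len(q),'c',np.round(r[0],1),'size',np.round(r[1],1),'ang',round(r[2],1),'z',np.round(np.median(q[:,2]),4),'mean',np.round(q.mean(0),3))
def p(u,v):print((u,v),np.round(P[v,u],3))
for u,v in [(240,193),(229,275),(464,217),(320,184),(365,172),(365,163),(365,182),(470,213),(440,215),(495,216),(365,208),(376,259),(300,255)]:p(u,v)
for Q,n in((P,'top'),(P2,'side')):
    rect(Q,(.45,.75,.1,.4),(.034,.048),n+' plate')
    rect(Q,(.27,.55,.1,.4),(.022,.034),n+' tray')
    rect(Q,(.4,.66,-.5,-.15),(.06,.075),n+' bin')
    rect(Q,(.45,.8,-.2,.1),(.013,.023),n+' dockbase')
    rect(Q,(.45,.7,-.15,.0),(.118,.2),n+' spentbar')
    rect(Q,(.45,.65,.0,.1),(.09,.2),n+' lever')
    rect(Q,(.45,.6,-.4,-.25),(.12,.145),n+' freshbar')
    rect(Q,(.37,.49,-.05,.15),(.05,.2),n+' flask')
```

```text
(240, 193) [0.601 0.234 0.04 ]
(229, 275) [0.389 0.261 0.005]
(464, 217) [ 0.537 -0.339  0.087]
(320, 184) [0.627 0.025 0.044]
(365, 172) [ 0.645 -0.088  0.1  ]
(365, 163) [ 0.664 -0.086  0.117]
(365, 182) [ 0.606 -0.082  0.155]
(470, 213) [ 0.545 -0.349  0.103]
(440, 215) [ 0.542 -0.278  0.084]
(495, 216) [ 0.541 -0.42   0.085]
(365, 208) [ 0.57  -0.095  0.017]
(376, 259) [ 0.434 -0.123  0.025]
(300, 255) [0.435 0.07  0.111]
top plate 2947 c [604.4 280.3] size [238.4 290.3] ang 89.8 z 0.04 mean [0.6   0.239 0.04 ]
top tray 617 c [426.3 279.9] size [242.5 238.2] ang 0.4 z 0.0296 mean [0.438 0.264 0.029]
top bin 866 c [ 571.7 -352.8] size [227.3 166.5] ang 85.1 z 0.0689 mean [ 0.555 -0.343  0.068]
top dockbase 2589 c [605.4 -69. ] size [244.  306.4] ang 89.3 z 0.018 mean [ 0.634 -0.032  0.018]
top spentbar 813 c [631.3 -84.1] size [98.3 90.3] ang 87.7 z 0.1299 mean [ 0.626 -0.083  0.138]
top lever 75 c [571.5  26.3] size [24.8 19.8] ang 83.2 z 0.12 mean [0.571 0.027 0.119]
top freshbar 251 c [ 552.5 -349.7] size [84.5 18. ] ang 88.8 z 0.1324 mean [ 0.551 -0.348  0.132]
top flask 397 c [437.5  76. ] size [52.7 53.1] ang 89.9 z 0.0803 mean [0.436 0.075 0.084]
side plate 1979 c [614.6 278.4] size [269.  243.1] ang 0.0 z 0.04 mean [0.599 0.238 0.04 ]
side tray 709 c [427.  278.3] size [241.9 244.1] ang 90.0 z 0.0283 mean [0.434 0.264 0.028]
side bin 1591 c [ 572.3 -354.4] size [225.5 169.5] ang 85.5 z 0.0688 mean [ 0.551 -0.355  0.068]
side dockbase 2048 c [601.3 -71.4] size [249.8 307.3] ang 88.2 z 0.0181 mean [ 0.602 -0.079  0.018]
side spentbar 765 c [632.4 -84.9] size [103.2  88. ] ang 88.2 z 0.1288 mean [ 0.627 -0.092  0.137]
side lever 99 c [571.1  20.8] size [22.  26.2] ang 48.4 z 0.1173 mean [0.572 0.02  0.115]
side freshbar 420 c [ 552.8 -351.9] size [83.5 17.5] ang 88.7 z 0.133 mean [ 0.551 -0.355  0.132]
side flask 488 c [435.4  65.7] size [41.5 55.5] ang 78.2 z 0.0783 mean [0.434 0.062 0.08 ]
```

Run:
```python
from h import *
z=np.load('/tmp/top.npz')['im'][120:250,290:520]; z2=np.load('/tmp/side.npz')['im'][190:430,320:480]
a=cv2.resize(z,None,fx=3,fy=3,interpolation=3); b=cv2.resize(z2,None,fx=2.4,fy=2.4,interpolation=3)
b=cv2.resize(z2,None,fx=1.6,fy=1.6)
save(a,'crop1.png')
```

```text
(no output)
```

View pics/crop1.png

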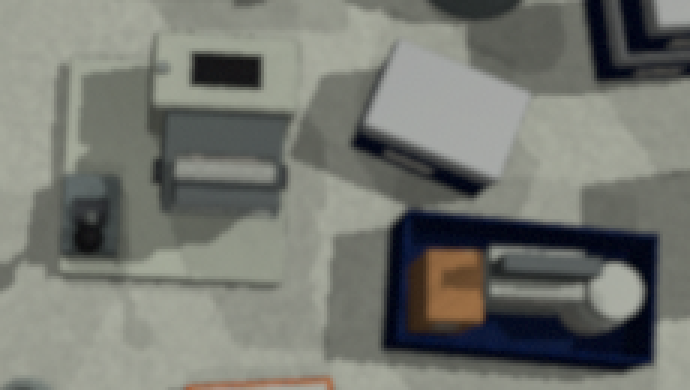

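Run:
```python
from h import *
Ps={n:cloud(n,np.load('/tmp/%s.npz'%n)['d']) for n in('top','side')}
def rect(box,zr,name):
  for n,Q in Ps.items():
    x0,x1,y0,y1=box
    m=(Q[...,0]>x0)&(Q[...,0]<x1)&(Q[...,1]>y0)&(Q[...,1]<y1)&(Q[...,2]>zr[0])&(Q[...,2]<zr[1])
    m=cv2.morphologyEx(m.astype(np.uint8),cv2.MORPH_OPEN,np.ones((2,2))) 
    k,l,st,_=cv2.connectedComponentsWithStats(m); 
    q=Q[l>0]; r=cv2.minAreaRect((q[:,:2]*1000).astype(np.float32))
    print(name,n,len(q),'c',np.round(r[0],1),'size',np.round(r[1],1),'ang',round(r[2],1),'min',q.min(0).round(3),'max',q.max(0).round(3))
rect((.5,.7,.14,.33),(.036,.044),'plate')
rect((.3,.49,.15,.38),(.024,.034),'tray')
rect((.46,.63,-.49,-.2),(.062,.073),'bin')
rect((.54,.78,-.17,.08),(.015,.021),'base')
rect((.5,.7,-.15,.02),(.135,.2),'bar')
rect((.63,.78,-.17,.05),(.1,.108),'housing')
rect((.5,.6,0,.06),(.105,.2),'ball')
rect((.5,.6,-.41,-.28),(.125,.145),'fresh')
```

```text
plate top 2506 c [603.8 233.3] size [143.4 137. ] ang 5.1 min [nan nan nan] max [nan nan nan]
plate side 1708 c [622.2 247. ] size [166.3 168.7] ang 7.3 min [nan nan nan] max [nan nan nan]
tray top 294 c [387.  260.2] size [152.  148.6] ang 7.8 min [ 0.304  0.179 -0.004] max [0.472 0.343 0.036]
tray side 352 c [396.3 263.1] size [165.8 161.5] ang 9.5 min [nan nan nan] max [nan nan nan]
bin top 560 c [nan nan] size [0. 0.] ang 0.0 min [nan nan nan] max [nan nan nan]
bin side 1117 c [ 611.  -368.8] size [286.  118.8] ang 55.1 min [nan nan nan] max [nan nan nan]
base top 1866 c [643.6 -59.6] size [190.8 195.4] ang 80.5 min [nan nan nan] max [nan nan nan]
base side 1503 c [nan nan] size [0. 0.] ang 0.0 min [nan nan nan] max [nan nan nan]
bar top 331 c [600.4 -97.1] size [ 38.  107.8] ang 11.7 min [nan nan nan] max [nan nan nan]
bar side 269 c [631.8 -26.6] size [209.7  41.3] ang 70.2 min [nan nan nan] max [nan nan nan]
housing top 1099 c [716.1 -91.4] size [ 74.6 199.4] ang 42.1 min [nan nan nan] max [nan nan nan]
housing side 970 c [755.9 -79.4] size [253.5  90.5] ang 42.6 min [nan nan nan] max [nan nan nan]
ball top 72 c [575.   24.5] size [15.8 30.1] ang 57.8 min [nan nan nan] max [nan nan nan]
ball side 88 c [601.4  67.4] size [125.6  21.4] ang 58.4 min [nan nan nan] max [nan nan nan]
fresh top 233 c [ 555.9 -377.7] size [ 26.8 134.9] ang 9.6 min [nan nan nan] max [nan nan nan]
fresh side 374 c [ 565.  -328.8] size [132.3  32.5] ang 64.4 min [nan nan nan] max [nan nan nan]
```

Request:
{"fn": "play_rows", "kwargs": {
  "steps": [
    {"claw": 255, "dp": [0, 0, -0.01], "angular": [0, 0, 7.1]},
    {"claw": 255, "dp": [0, 0, 0], "angular": [0, 0, 7.1]},
    {"claw": 255, "dp": [0, 0, 0], "angular": [0, 0, 7.1]},
    {"claw": 255, "dp": [0, 0, 0], "angular": [0, 0, 7.1]},
    {"claw": 255, "dp": [0, 0, 0], "angular": [0, 0, 7.1]},
    {"claw": 255, "dp": [0, 0, 0], "angular": [0, 0, 7.1]},
    {"claw": 255, "dp": [0, 0, 0], "angular": [0, 0, 7.1]},
    {"claw": 255, "dp": [0, 0, 0], "angular": [0, 0, 7.1]}
  ],
  "force": 40
}}

```text
clock: 0.77
tcp_pos: [0.1785, 0.5463, 0.2488]
orientation: [0.0, 0.61, 0.792, -0.001]
wrist_force: [0.1, 0.5, 0.6]
finger_gap: 0.0005
```

Run:
```python
from h import *
Ps={n:cloud(n,np.load('/tmp/%s.npz'%n)['d']) for n in('top','side')}
def rect(box,zr,name):
  for n,Q in Ps.items():
    x0,x1,y0,y1=box
    m=(Q[...,0]>x0)&(Q[...,0]<x1)&(Q[...,1]>y0)&(Q[...,1]<y1)&(Q[...,2]>zr[0])&(Q[...,2]<zr[1])
    k,l,st,_=cv2.connectedComponentsWithStats(m.astype(np.uint8),connectivity=8)
    q=Q[l==1+np.argmax(st[1:,4])]; r=cv2.minAreaRect((q[:,:2]*1000).astype(np.float32))
    print(name,n,len(q),'c',np.round(r[0],1),'size',np.round(r[1],1),'ang',round(r[2],1),'min',q.min(0).round(3),'max',q.max(0).round(3))
rect((.5,.7,.14,.33),(.036,.044),'plate')
rect((.3,.49,.15,.38),(.024,.034),'tray')
rect((.46,.63,-.49,-.2),(.06,.075),'bin')
rect((.54,.78,-.17,.08),(.013,.023),'base')
rect((.5,.7,-.15,.02),(.14,.2),'bar')
rect((.66,.78,-.17,.05),(.1,.11),'housing')
rect((.5,.6,0,.06),(.105,.2),'ball')
rect((.5,.6,-.41,-.28),(.125,.145),'fresh')
```

```text
plate top 2599 c [601.7 237.5] size [148.2 145.7] ang 0.5 min [0.527 0.164 0.036] max [0.676 0.311 0.044]
plate side 1738 c [605.3 235.1] size [144.3 147.9] ang 3.4 min [0.529 0.16  0.036] max [0.677 0.31  0.044]
tray top 388 c [389.8 262. ] size [151.5 152.2] ang 8.3 min [0.305 0.177 0.024] max [0.475 0.346 0.034]
tray side 405 c [389.5 260. ] size [152.6 158.2] ang 8.4 min [0.306 0.175 0.024] max [0.474 0.346 0.034]
bin top 645 c [ 546.4 -350.6] size [227.3 115.7] ang 85.1 min [ 0.48  -0.468  0.06 ] max [ 0.61  -0.235  0.074]
bin side 1172 c [ 545.8 -352.3] size [225.5 116.4] ang 85.5 min [ 0.48  -0.468  0.06 ] max [ 0.612 -0.238  0.075]
base top 2529 c [655.9 -49.7] size [200.6 201.1] ang 87.6 min [ 0.552 -0.149  0.013] max [0.76  0.053 0.023]
base side 1913 c [656.3 -53.6] size [199.5 198.5] ang 88.2 min [ 0.555 -0.155  0.013] max [0.752 0.049 0.023]
bar top 315 c [599.3 -83.2] size [83.5 26.6] ang 87.4 min [ 0.585 -0.125  0.14 ] max [ 0.614 -0.042  0.171]
bar side 265 c [595.9 -85.7] size [22.9 86.1] ang 4.8 min [ 0.587 -0.128  0.141] max [ 0.611 -0.042  0.167]
housing top 1253 c [716.1 -87.7] size [125.3  72.9] ang 87.8 min [ 0.679 -0.151  0.1  ] max [ 0.754 -0.025  0.11 ]
housing side 1099 c [707.5 -88.9] size [124.2  86.8] ang 87.5 min [ 0.662 -0.152  0.1  ] max [ 0.753 -0.027  0.11 ]
ball top 75 c [571.5  26.3] size [24.8 19.8] ang 83.2 min [0.562 0.014 0.112] max [0.582 0.038 0.127]
ball side 89 c [571.5  22.7] size [22.6 22.3] ang 14.8 min [0.56  0.012 0.106] max [0.584 0.034 0.125]
fresh top 233 c [ 553.1 -350.4] size [82.8 17.9] ang 87.5 min [ 0.543 -0.392  0.125] max [ 0.562 -0.309  0.138]
fresh side 376 c [ 552.9 -351.9] size [83.5 17.4] ang 88.9 min [ 0.544 -0.394  0.125] max [ 0.561 -0.31   0.139]
```

Request:
{"fn": "play_rows", "kwargs": {
  "steps": [
    {"claw": 255, "dp": [-0.04, 0.03, 0], "angular": [0, 0, 7.1]},
    {"claw": 255, "dp": [-0.04, 0.03, 0], "angular": [0, 0, 7.1]},
    {"claw": 255, "dp": [-0.04, 0.03, 0], "angular": [0, 0, 0]},
    {"claw": 255, "dp": [-0.04, 0.03, 0], "angular": [0, 0, 0]},
    {"claw": 255, "dp": [-0.04, 0.03, 0], "angular": [0, 0, 0]},
    {"claw": 255, "dp": [-0.04, 0.03, 0], "angular": [0, 0, 0]},
    {"claw": 255, "dp": [-0.04, 0.03, 0], "angular": [0, 0, 0]},
    {"claw": 255, "dp": [-0.04, 0.03, 0], "angular": [0, 0, 0]}
  ]
}}

```text
clock: 1.43
tcp_pos: [0.3945, 0.292, 0.2491]
orientation: [-0.0, 0.701, 0.713, -0.0]
wrist_force: [1.4, 1.0, -0.8]
finger_gap: 0.0
```

Request:
{"fn": "play_rows", "kwargs": {
  "steps": [
    {"claw": 255, "dp": [0, 0, 0], "angular": [0, 0, 3.2]},
    {"claw": 255, "dp": [-0.037, 0.02, 0], "angular": [0, 0, 0]},
    {"claw": 255, "dp": [-0.037, 0.02, 0], "angular": [0, 0, 0]},
    {"claw": 255, "dp": [-0.037, 0.02, 0], "angular": [0, 0, 0]},
    {"claw": 255, "dp": [-0.037, 0.02, 0], "angular": [0, 0, 0]},
    {"claw": 255, "dp": [-0.037, 0.02, 0], "angular": [0, 0, 0]},
    {"claw": 255, "dp": [-0.037, 0.02, 0], "angular": [0, 0, 0]},
    {"claw": 255, "dp": [-0.037, 0.02, 0], "angular": [0, 0, 0]}
  ]
}}

```text
clock: 2.1
tcp_pos: [0.5225, 0.0299, 0.249]
orientation: [-0.0, 0.721, 0.693, -0.0]
wrist_force: [0.6, 1.6, -0.0]
finger_gap: -0.0001
```

Request:
{"fn": "play_rows", "kwargs": {
  "steps": [
    {"claw": 255, "dp": [-0.003, 0, 0.028], "angular": [0, 0, 0]},
    {"claw": 255, "dp": [0, 0, 0.028], "angular": [0, 0, 0]},
    {"claw": 255, "dp": [0, 0, 0.028], "angular": [0, 0, 0]},
    {"claw": 255, "dp": [0, 0, 0.028], "angular": [0, 0, 0]},
    {"claw": 255, "dp": [0, 0, 0.028], "angular": [0, 0, 0]},
    {"claw": 255, "dp": [0, 0.01, 0], "angular": [0, 0, 0]},
    {"claw": 255, "dp": [0, 0.015, 0], "angular": [0, 0, 0]},
    {"claw": 255, "dp": [0, 0.015, 0], "angular": [0, 0, 0]}
  ]
}}

```text
clock: 2.77
tcp_pos: [0.5624, 0.0274, 0.1099]
orientation: [-0.001, 0.721, 0.693, -0.0]
wrist_force: [-1.3, -0.1, 1.6]
finger_gap: -0.0001
```

Request:
{"fn": "play_rows", "kwargs": {
  "steps": [
    {"claw": 255, "dp": [0, 0.01, 0], "angular": [0, 0, 0]},
    {"claw": 255, "dp": [0, 0.01, 0], "angular": [0, 0, 0]},
    {"claw": 255, "dp": [0, 0.01, 0], "angular": [0, 0, 0]},
    {"claw": 255, "dp": [0, 0.01, 0], "angular": [0, 0, 0]},
    {"claw": 255, "dp": [0, 0.008, 0], "angular": [0, 0, 0]},
    {"claw": 255, "dp": [0, 0.004, 0], "angular": [0, 0, 0]},
    {"claw": 255, "dp": [0, 0.003, 0], "angular": [0, 0, 0]},
    {"claw": 255, "dp": [0, 0, 0], "angular": [0, 0, 0]}
  ]
}}

```text
clock: 3.43
tcp_pos: [0.6178, 0.025, 0.1096]
orientation: [0.0, 0.721, 0.693, 0.0]
wrist_force: [0.6, 0.2, 0.4]
finger_gap: 0.0001
```

Run:
```python
from h import *
s,im,d=grab('side'); P=cloud('side',d); np.savez('/tmp/side2',im=im,d=d)
save(cv2.resize(im[150:300,290:460],None,fx=4,fy=4,interpolation=3),'lev.png')
print(s['wrist_force'],s['tcp_pos'])
```

```text
[0.60676634 0.21164942 0.35452462] [0.61782597 0.02504322 0.10956201]
```

View pics/lev.png

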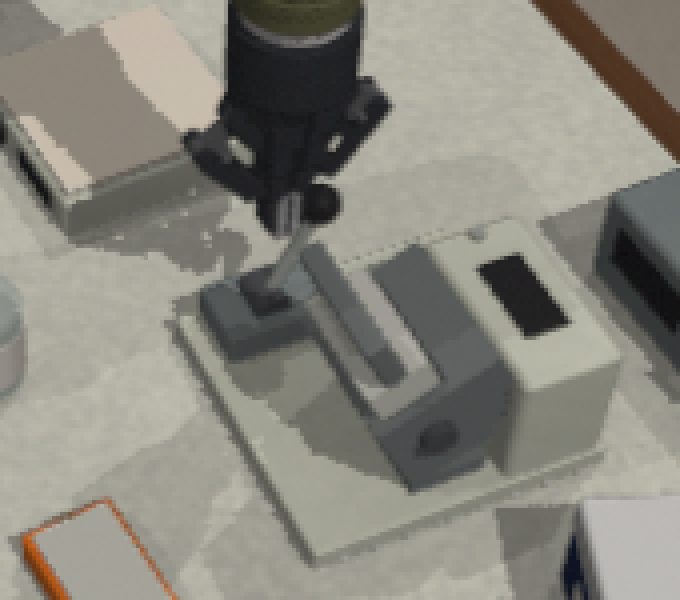

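The lever now leans away from the robot, with its ball at about (370,201) in the full side picture. I'll measure its angle.

Run:
```python
from h import *
z=np.load('/tmp/side2.npz'); P=cloud('side',z['d'])[196:207,366:375].reshape(-1,3)
P=P[P[:,2]>.1]; 
T=W('side')[:3,3]; c=np.median(P,0); c2=c+(c-T)/np.linalg.norm(c-T)*.010
print(len(P),c,c2)
Rz=R.from_euler('z',-2.2,degrees=True).as_matrix(); q=Rz.T@(c2-[.6205,-.065,0]); print(q, 'angle',.5+np.arctan2(q[0]+.015,q[2]-.04))
```

```text
89 [0.64089931 0.01550014 0.11987262] [0.64468123 0.021312   0.11266711]
[0.02085008 0.08717665 0.11266711] angle 0.9583107930745164
```

Request:
{"fn": "play_rows", "kwargs": {
  "steps": [
    {"claw": 255, "dp": [0, 0.003, 0], "angular": [0, 0, 0]},
    {"claw": 255, "dp": [0, 0, 0], "angular": [0, 0, 0]},
    {"claw": 255, "dp": [0, -0.02, 0], "angular": [0, 0, 0]},
    {"claw": 255, "dp": [0, -0.01, -0.02], "angular": [0, 0, 0]},
    {"claw": 255, "dp": [0, 0, -0.035], "angular": [0, 0, 0]},
    {"claw": 255, "dp": [0, 0, -0.035], "angular": [0, 0, 0]},
    {"claw": 100, "dp": [0, 0, -0.035], "angular": [0, 0, 0]},
    {"claw": 0, "dp": [0, 0, -0.025], "angular": [0, 0, 0]}
  ]
}}

```text
clock: 4.15
tcp_pos: [0.5905, 0.0261, 0.2631]
orientation: [0.001, 0.721, 0.693, 0.001]
wrist_force: [0.1, 0.3, 1.0]
finger_gap: 0.023
```

Request:
{"fn": "play_rows", "kwargs": {
  "steps": [
    {"claw": 0, "dp": [-0.027, 0, 0], "angular": [-6.45, 0, 0]},
    {"claw": 0, "dp": [-0.027, 0, 0], "angular": [-6.45, 0, 0]},
    {"claw": 0, "dp": [-0.027, 0, 0], "angular": [-6.45, 0, 0]},
    {"claw": 0, "dp": [-0.027, 0, 0], "angular": [-6.45, 0, 0]},
    {"claw": 0, "dp": [0, 0, 0], "angular": [0, 0, 0]},
    {"claw": 0, "dp": [0, 0, 0], "angular": [0, 0, 0]},
    {"claw": 0, "dp": [0, 0, 0], "angular": [0, 0, 0]},
    {"claw": 0, "dp": [0, 0, 0], "angular": [0, 0, 0]}
  ]
}}

```text
clock: 4.82
tcp_pos: [0.5877, -0.0817, 0.2615]
orientation: [0.162, 0.702, 0.675, 0.155]
wrist_force: [1.0, 0.4, -0.2]
finger_gap: 0.0853
```

Run:
```python
from h import *
s,im,d=grab('wrist'); T=TCP(s); print(np.round(T,4).tolist())
P=cloud('wrist',d,s); np.savez('/tmp/w1',im=im,d=d)
m=(P[...,0]>.55)&(P[...,0]<.66)&(P[...,1]>-.14)&(P[...,1]<-.03)&(P[...,2]>.14)&(P[...,2]<.19)
k,l,st,_=cv2.connectedComponentsWithStats(m.astype(np.uint8)); q=P[l==1+np.argmax(st[1:,4])]
print(len(q),q.min(0),q.max(0),q.mean(0),cv2.minAreaRect((q[:,:2]*1e3).astype(np.float32)))
Rd=R.from_euler('z',-2.2,degrees=True)*R.from_euler('y',-.45); o=np.array([.6205,-.065,0])+R.from_euler('z',-2.2,degrees=True).apply([.03,-.02,.047])
a=Rd.inv().apply(q-o); print('cart frame',a.min(0),a.max(0),np.median(a,0))
for g in (.099,.179):
  w=o+Rd.apply([0,0,g]); print(g,w, T[:3,:3].T@(w-T[:3,3]))
print('axis in tool',T[:3,:3].T@Rd.apply([0,0,1]),T[:3,:3].T@Rd.apply([1,0,0]))
s,im,d=grab('side'); P=cloud('side',d)[180:215,345:400].reshape(-1,3)
b=P[(P[:,2]>.1)&(P[:,2]<.14)&(P[:,1]>0)]; c=np.median(b,0);print('ball',len(b),c)
save(cv2.resize(im[150:270,300:460],None,fx=4,fy=4),'x.png')
```

```text
[[0.0392, 0.8984, 0.4373, 0.5877], [0.9992, -0.0349, -0.0177, -0.0817], [-0.0007, 0.4377, -0.8991, 0.2615], [0.0, 0.0, 0.0, 1.0]]
3756 [ 0.58578061 -0.12323693  0.140002  ] [ 0.61376915 -0.03917791  0.16547816] [ 0.59605973 -0.07774117  0.15985874] ((599.9532470703125, -81.38948059082031), (84.06807708740234, 25.89312171936035), 88.0433349609375)
cart frame [-0.00923455 -0.03922369  0.09986375] [0.00730397 0.04487453 0.13000682] [0.00078939 0.00737983 0.12734969]
0.099 [ 0.60668028 -0.08448385  0.13614426] [-0.00193328 -0.03769398  0.12103391]
0.179 [ 0.57190869 -0.08314806  0.20818003] [-0.00200779 -0.03745212  0.04103431]
axis in tool [-9.31281487e-04  3.02315252e-03 -9.99994997e-01] [4.23468770e-04 9.99995342e-01 3.02275919e-03]
ball 92 [0.64290211 0.01674695 0.11820714]
```

Request:
{"fn": "play_rows", "kwargs": {
  "steps": [
    {"claw": 0, "dp": [0, -0.019, 0], "angular": [0, 0, 0]},
    {"claw": 0, "dp": [0, -0.0195, 0], "angular": [0, 0, 0]},
    {"claw": 0, "dp": [0, 0, 0.03], "angular": [0, 0, 0]},
    {"claw": 0, "dp": [0, 0, 0.03], "angular": [0, 0, 0]},
    {"claw": 0, "dp": [0, 0, 0.03], "angular": [0, 0, 0]},
    {"claw": 0, "dp": [0, 0, 0.02], "angular": [0, 0, 0]},
    {"claw": 0, "dp": [0, 0, 0.01], "angular": [0, 0, 0]},
    {"claw": 0, "dp": [0, 0, 0], "angular": [0, 0, 0]}
  ]
}}

```text
clock: 5.58
tcp_pos: [0.6036, -0.0815, 0.132]
orientation: [0.159, 0.703, 0.676, 0.154]
wrist_force: [-0.0, -0.2, -0.6]
finger_gap: 0.0853
```

Request:
{"fn": "play_rows", "kwargs": {
  "steps": [
    {"claw": 255, "dp": [0, 0, 0], "angular": [0, 0, 0]},
    {"claw": 255, "dp": [0, 0, 0], "angular": [0, 0, 0]},
    {"claw": 255, "dp": [0, 0, 0], "angular": [0, 0, 0]},
    {"claw": 255, "dp": [0, 0, 0], "angular": [0, 0, 0]},
    {"claw": 255, "dp": [0, 0, 0], "angular": [0, 0, 0]},
    {"claw": 255, "dp": [0, 0, 0], "angular": [0, 0, 0]},
    {"claw": 255, "dp": [0, 0, 0], "angular": [0, 0, 0]},
    {"claw": 255, "dp": [0, 0, 0], "angular": [0, 0, 0]}
  ],
  "force": 80
}}

```text
clock: 6.25
tcp_pos: [0.6054, -0.083, 0.1367]
orientation: [0.163, 0.702, 0.675, 0.156]
wrist_force: [4.8, -0.1, 4.3]
finger_gap: 0.015
```

Request:
{"fn": "play_rows", "kwargs": {
  "steps": [
    {"claw": 255, "dp": [0, 0, -0.004], "angular": [0, 0, 0]},
    {"claw": 255, "dp": [0, 0, -0.006], "angular": [0, 0, 0]},
    {"claw": 255, "dp": [0, 0, -0.01], "angular": [0, 0, 0]},
    {"claw": 255, "dp": [0, 0, -0.015], "angular": [0, 0, 0]},
    {"claw": 255, "dp": [0, 0, -0.02], "angular": [0, 0, 0]},
    {"claw": 255, "dp": [0, 0, -0.025], "angular": [0, 0, 0]},
    {"claw": 255, "dp": [0, 0, -0.025], "angular": [0, 0, 0]},
    {"claw": 255, "dp": [0, 0, -0.025], "angular": [0, 0, 0]}
  ]
}}

```text
clock: 6.92
tcp_pos: [0.5439, -0.0795, 0.2499]
orientation: [0.158, 0.704, 0.676, 0.153]
wrist_force: [0.3, -0.4, -2.2]
finger_gap: 0.015
```

Run:
```python
from h import *
s,im,d=grab('side'); print(np.round(TCP(s),4).tolist(),s['finger_gap'],s['wrist_force'],s['joint_pos'])
save(im[40:360,160:520],'pull.png')
```

```text
[[0.0405, 0.9023, 0.4293, 0.5439], [0.9992, -0.0372, -0.0161, -0.0795], [0.0015, 0.4296, -0.903, 0.2499], [0.0, 0.0, 0.0, 1.0]] 0.014974651345187892 [ 0.29779352 -0.42862958 -2.23312081] [-0.3662793  -0.07523553 -0.47556026  0.74741427  0.13921228  1.27525867]
```

View pics/pull.png

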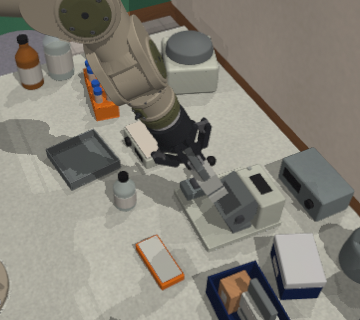

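Request:
{"fn": "play_rows", "kwargs": {
  "steps": [
    {"claw": 255, "dp": [0, 0, -0.015], "angular": [6.45, 0, 0]},
    {"claw": 255, "dp": [0, 0, -0.01], "angular": [6.45, 0, 0]},
    {"claw": 255, "dp": [0, 0, -0.01], "angular": [6.45, 0, 0]},
    {"claw": 255, "dp": [0, 0, 0], "angular": [6.45, 0, 0]},
    {"claw": 255, "dp": [0.025, -0.012, 0], "angular": [0, 0, 0]},
    {"claw": 255, "dp": [0.03, -0.014, 0], "angular": [0, 0, 0]},
    {"claw": 255, "dp": [0.03, -0.014, 0], "angular": [0, 0, 0]},
    {"claw": 255, "dp": [0.03, -0.014, 0], "angular": [0, 0, 0]}
  ]
}}

```text
clock: 7.63
tcp_pos: [0.4839, 0.0382, 0.2814]
orientation: [-0.002, 0.722, 0.692, -0.002]
wrist_force: [0.5, 0.0, -2.5]
finger_gap: 0.0151
```

Request:
{"fn": "play_rows", "kwargs": {
  "steps": [
    {"claw": 255, "dp": [0.03, -0.014, 0], "angular": [0, 0, 0]},
    {"claw": 255, "dp": [0.03, -0.014, 0], "angular": [0, 0, 0]},
    {"claw": 255, "dp": [0.03, -0.014, 0], "angular": [0, 0, 0]},
    {"claw": 255, "dp": [0.03, -0.014, 0], "angular": [0, 0, 0]},
    {"claw": 255, "dp": [0.03, -0.014, 0], "angular": [0, 0, 0]},
    {"claw": 255, "dp": [0.03, -0.014, 0], "angular": [0, 0, 0]},
    {"claw": 255, "dp": [0, 0, 0], "angular": [0, 0, 0]},
    {"claw": 255, "dp": [0, 0, 0], "angular": [0, 0, 0]}
  ]
}}

```text
clock: 8.3
tcp_pos: [0.4068, 0.2214, 0.283]
orientation: [-0.0, 0.72, 0.694, -0.002]
wrist_force: [0.2, 0.1, -2.8]
finger_gap: 0.0149
```

Run:
```python
from h import *
s,im,d=grab('side'); T=TCP(s); print(np.round(T,4).tolist(),s['finger_gap'],s['wrist_force'],s['joint_pos'])
print(T[:3,:3].T@(np.array([.39,.261,.107])-T[:3,3]))
P=cloud('side',d); t=T[:3,3]
m=(abs(P[...,0]-t[0])<.06)&(abs(P[...,1]-t[1])<.07)&(P[...,2]<t[2]-.02)&(P[...,2]>.06)
q=(P[m]-t)@T[:3,:3]; print(len(q),np.percentile(q,[0.5,99.5],axis=0))
```

```text
[[0.0362, 0.9993, -0.003, 0.4068], [0.9993, -0.0362, -0.0015, 0.2214], [-0.0017, -0.0029, -1.0, 0.283], [0.0, 0.0, 0.0, 1.0]] 0.01486639774342736 [ 0.20459369  0.06475312 -2.79484876] [ 3.25218933e-01  8.85107324e-02 -1.28736675e-01  1.35688456e+00
 -5.05695680e-04  1.93221811e+00]
[ 0.03921092 -0.01772126  0.17598951]
613 [[-0.04430982 -0.02038997  0.02024128]
 [ 0.0386277   0.0214752   0.10101915]]
```

Request:
{"fn": "play_rows", "kwargs": {
  "steps": [
    {"claw": 255, "dp": [0.02, -0.009, 0], "angular": [0, 0, 0]},
    {"claw": 255, "dp": [0.019, -0.009, 0.02], "angular": [0, 0, 0]},
    {"claw": 255, "dp": [0, 0, 0.035], "angular": [0, 0, 0]},
    {"claw": 255, "dp": [0, 0, 0.035], "angular": [0, 0, 0]},
    {"claw": 255, "dp": [0, 0, 0.035], "angular": [0, 0, 0]},
    {"claw": 255, "dp": [0, 0, 0.03], "angular": [0, 0, 0]},
    {"claw": 255, "dp": [0, 0, 0.015], "angular": [0, 0, 0]},
    {"claw": 255, "dp": [0, 0, 0.002], "angular": [0, 0, 0]}
  ]
}}

```text
clock: 9.02
tcp_pos: [0.3897, 0.2575, 0.1082]
orientation: [-0.001, 0.722, 0.692, -0.004]
wrist_force: [-0.1, -0.5, -3.0]
finger_gap: 0.0148
```

Request:
{"fn": "play_rows", "kwargs": {
  "steps": [
    {"claw": 255, "dp": [0, 0, 0], "angular": [0, 0, 0]},
    {"claw": 255, "dp": [0, 0, 0.001], "angular": [0, 0, 0]},
    {"claw": 255, "dp": [0, 0, 0.001], "angular": [0, 0, 0]},
    {"claw": 255, "dp": [0, 0, 0.001], "angular": [0, 0, 0]},
    {"claw": 255, "dp": [0, 0, 0.0], "angular": [0, 0, 0]},
    {"claw": 255, "dp": [0, 0, 0.0], "angular": [0, 0, 0]},
    {"claw": 255, "dp": [0, 0, 0.0], "angular": [0, 0, 0]},
    {"claw": 255, "dp": [0, 0, 0.0], "angular": [0, 0, 0]}
  ]
}}

```text
clock: 9.68
tcp_pos: [0.3923, 0.2604, 0.1095]
orientation: [0.0, 0.721, 0.693, 0.0]
wrist_force: [0.8, 0.3, -2.5]
finger_gap: 0.015
```

Request:
{"fn": "play_rows", "kwargs": {
  "steps": [
    {"claw": 255, "dp": [0, 0, 0.001], "angular": [0, 0, 0]},
    {"claw": 255, "dp": [0, 0, 0.001], "angular": [0, 0, 0]},
    {"claw": 255, "dp": [0, 0, 0.001], "angular": [0, 0, 0]},
    {"claw": 255, "dp": [0, 0, 0.001], "angular": [0, 0, 0]},
    {"claw": 255, "dp": [0, 0, 0.0], "angular": [0, 0, 0]},
    {"claw": 255, "dp": [0, 0, 0.0], "angular": [0, 0, 0]},
    {"claw": 255, "dp": [0, 0, 0.0], "angular": [0, 0, 0]},
    {"claw": 255, "dp": [0, 0, 0.0], "angular": [0, 0, 0]}
  ]
}}

```text
clock: 10.35
tcp_pos: [0.3922, 0.2603, 0.1052]
orientation: [-0.0, 0.721, 0.693, 0.0]
wrist_force: [-0.7, -0.2, -2.7]
finger_gap: 0.0148
```

Request:
{"fn": "play_rows", "kwargs": {
  "steps": [
    {"claw": 255, "dp": [0, 0, 0.001], "angular": [0, 0, 0]},
    {"claw": 255, "dp": [0, 0, 0.001], "angular": [0, 0, 0]},
    {"claw": 255, "dp": [0, 0, 0], "angular": [0, 0, 0]},
    {"claw": 255, "dp": [0, 0, 0], "angular": [0, 0, 0]},
    {"claw": 255, "dp": [0, 0, 0.0], "angular": [0, 0, 0]},
    {"claw": 255, "dp": [0, 0, 0.0], "angular": [0, 0, 0]},
    {"claw": 255, "dp": [0, 0, 0.0], "angular": [0, 0, 0]},
    {"claw": 255, "dp": [0, 0, 0.0], "angular": [0, 0, 0]}
  ]
}}

```text
clock: 11.02
tcp_pos: [0.3927, 0.2608, 0.1047]
orientation: [0.0, 0.721, 0.693, 0.001]
wrist_force: [-2.5, 0.9, 9.2]
finger_gap: 0.0147
```

Request:
{"fn": "play_rows", "kwargs": {
  "steps": [
    {"claw": 180, "dp": [0, 0, 0], "angular": [0, 0, 0]},
    {"claw": 150, "dp": [0, 0, 0], "angular": [0, 0, 0]},
    {"claw": 100, "dp": [0, 0, 0], "angular": [0, 0, 0]},
    {"claw": 50, "dp": [0, 0, 0], "angular": [0, 0, 0]},
    {"claw": 20, "dp": [0, 0, 0], "angular": [0, 0, 0]},
    {"claw": 20, "dp": [0, 0, -0.01], "angular": [0, 0, 0]},
    {"claw": 20, "dp": [0, 0, -0.03], "angular": [0, 0, 0]},
    {"claw": 20, "dp": [0, 0, -0.035], "angular": [0, 0, 0]}
  ]
}}

```text
clock: 11.68
tcp_pos: [0.3904, 0.2594, 0.1777]
orientation: [-0.001, 0.721, 0.693, -0.002]
wrist_force: [0.6, 0.9, -0.2]
finger_gap: 0.0783
```

Request:
{"fn": "play_rows", "kwargs": {
  "steps": [
    {"claw": 20, "dp": [0, 0, -0.04], "angular": [0, 0, 0]},
    {"claw": 20, "dp": [0, 0, -0.035], "angular": [0, 0, 0]},
    {"claw": 20, "dp": [-0.04, 0, 0], "angular": [0, 0, 0]},
    {"claw": 20, "dp": [-0.04, 0.01, 0], "angular": [0, 0, 0]},
    {"claw": 20, "dp": [-0.04, 0.01, 0], "angular": [0, 0, 0]},
    {"claw": 20, "dp": [-0.04, 0.01, 0], "angular": [0, 0, 0]},
    {"claw": 20, "dp": [-0.04, 0.01, 0], "angular": [0, 0, 0]},
    {"claw": 20, "dp": [-0.04, 0.01, 0], "angular": [0, 0, 0]}
  ]
}}

```text
clock: 12.35
tcp_pos: [0.4325, 0.0166, 0.2542]
orientation: [0.001, 0.721, 0.693, 0.0]
wrist_force: [0.1, -0.1, -0.2]
finger_gap: 0.0787
```

Run:
```python
from h import *
s,im,d=grab('top'); print(s['tcp_pos'],s['joint_pos']); save(im[130:330,150:520],'t2.png')
for n in('top','side'):
  s,im,d=grab(n); P=cloud(n,d)
  def f(b,zr,name):
    m=(P[...,0]>b[0])&(P[...,0]<b[1])&(P[...,1]>b[2])&(P[...,1]<b[3])&(P[...,2]>zr[0])&(P[...,2]<zr[1]); q=P[m]
    print(n,name,len(q),q.mean(0).round(3),np.percentile(q[:,2],95).round(4),cv2.minAreaRect((q[:,:2]*1e3).astype(np.float32)))
  f((.33,.46,.18,.33),(.12,.145),'bar spent')
  f((.6,.69,.0,.06),(.1,.15),'ball')
```

```text
[0.43251943 0.01664569 0.25424985] [-1.47541315e-01  3.19566427e-02 -2.59676632e-01  1.27774935e+00
  1.64474046e-04  1.46283486e+00]
top bar spent 251 [0.394 0.26  0.132] 0.1355 ((393.7102355957031, 260.9242248535156), (87.17959594726562, 16.22505760192871), 87.69248962402344)
top ball 85 [0.643 0.023 0.12 ] 0.1256 ((644.5462646484375, 23.455299377441406), (24.63332176208496, 22.128116607666016), 0.6068582534790039)
side bar spent 173 [0.392 0.253 0.131] 0.1348 ((393.2858581542969, 257.0311584472656), (87.243896484375, 16.438060760498047), 87.41516876220703)
side ball 94 [0.644 0.017 0.117] 0.1252 ((645.8917846679688, 18.011220932006836), (21.28986167907715, 24.92780303955078), 75.7885971069336)
```

View pics/t2.png

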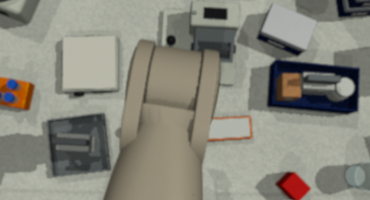

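The spent cartridge stands upright in the tray at (0.394, 0.260), with its top at about 0.133. The lever measures about 0.97 rad. Next is the fresh cartridge, which is the middle one in the bin: the only item there with a grey bar, top at 0.133.

Request:
{"fn": "play_rows", "kwargs": {
  "steps": [
    {"claw": 0, "dp": [-0.036, 0.013, 0], "angular": [0, 0, 0]},
    {"claw": 0, "dp": [-0.036, 0.013, 0], "angular": [0, 0, 0]},
    {"claw": 0, "dp": [-0.036, 0.013, 0], "angular": [0, 0, 0]},
    {"claw": 0, "dp": [-0.036, 0.013, 0], "angular": [0, 0, 0]},
    {"claw": 0, "dp": [-0.036, 0.013, 0], "angular": [0, 0, 0]},
    {"claw": 0, "dp": [-0.036, 0.013, 0], "angular": [0, 0, 0]},
    {"claw": 0, "dp": [-0.036, 0.013, 0], "angular": [0, 0, 0]},
    {"claw": 0, "dp": [-0.036, 0.013, 0], "angular": [0, 0, 0]}
  ]
}}

```text
clock: 13.17
tcp_pos: [0.5259, -0.2733, 0.2536]
orientation: [-0.0, 0.72, 0.694, 0.0]
wrist_force: [0.4, 0.5, -0.7]
finger_gap: 0.0855
```

Request:
{"fn": "play_rows", "kwargs": {
  "steps": [
    {"claw": 0, "dp": [-0.036, 0.013, 0], "angular": [0, 0, 0]},
    {"claw": 0, "dp": [-0.03, 0.013, 0], "angular": [0, 0, 0]},
    {"claw": 0, "dp": [0, 0, 0], "angular": [0, 0, 0]},
    {"claw": 0, "dp": [0, 0, 0], "angular": [0, 0, 0]},
    {"claw": 0, "dp": [0, 0, 0], "angular": [0, 0, 0]},
    {"claw": 0, "dp": [0, 0, 0], "angular": [0, 0, 0]},
    {"claw": 0, "dp": [0, 0, 0], "angular": [0, 0, 0]},
    {"claw": 0, "dp": [0, 0, 0], "angular": [0, 0, 0]}
  ]
}}

```text
clock: 13.83
tcp_pos: [0.5485, -0.339, 0.254]
orientation: [0.0, 0.721, 0.693, 0.0]
wrist_force: [-0.2, -0.6, 0.5]
finger_gap: 0.0852
```

Run:
```python
from h import *
s,im,d=grab('wrist'); T=TCP(s); P=cloud('wrist',d,s); save(im,'w2.png')
m=(P[...,0]>.5)&(P[...,0]<.6)&(P[...,1]>-.42)&(P[...,1]<-.28)&(P[...,2]>.115)&(P[...,2]<.15); q=P[m]
r=cv2.minAreaRect((q[:,:2]*1e3).astype(np.float32)); print(T[:3,3],T[:3,0],len(q),np.percentile(q[:,2],95),r)
c=np.array([*r[0],0])/1e3; c[2]=.1045; print(T[:3,:3].T@(c-T[:3,3]))
```

```text
[ 0.54845352 -0.33895452  0.25403979] [ 3.83002719e-02  9.99266251e-01 -2.20851566e-04] 2557 0.13403458378490046 ((553.1375732421875, -348.65765380859375), (82.96436309814453, 15.970131874084473), 87.68778991699219)
[-0.00948359  0.00495259  0.14954522]
```

View pics/w2.png

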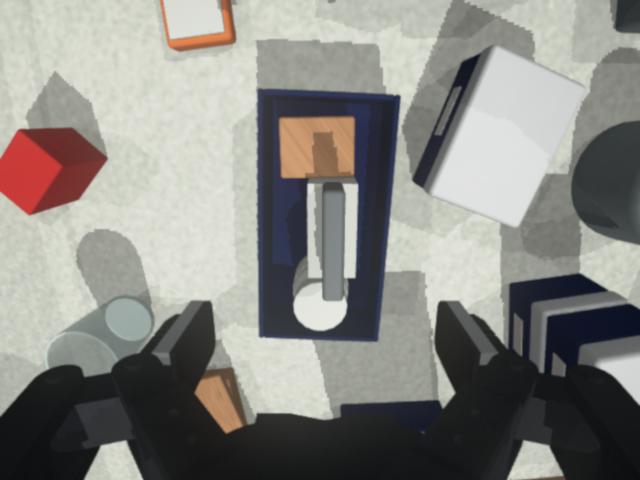

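The wrist view shows the fresh bar at (333,240), between the wooden-coloured carton (317,147) and the jar (320,305). It is aligned with the jaws.

Request:
{"fn": "play_rows", "kwargs": {
  "steps": [
    {"claw": 0, "dp": [-0.0095, 0.005, 0], "angular": [0, 0, 0]},
    {"claw": 0, "dp": [0, 0, 0.035], "angular": [0, 0, 0]},
    {"claw": 0, "dp": [0, 0, 0.035], "angular": [0, 0, 0]},
    {"claw": 0, "dp": [0, 0, 0.035], "angular": [0, 0, 0]},
    {"claw": 0, "dp": [0, 0, 0.03], "angular": [0, 0, 0]},
    {"claw": 0, "dp": [0, 0, 0.015], "angular": [0, 0, 0]},
    {"claw": 0, "dp": [0, 0, 0], "angular": [0, 0, 0]},
    {"claw": 0, "dp": [0, 0, 0], "angular": [0, 0, 0]}
  ]
}}

```text
clock: 14.55
tcp_pos: [0.5524, -0.3494, 0.1029]
orientation: [-0.001, 0.721, 0.693, -0.0]
wrist_force: [-0.4, 0.3, 0.8]
finger_gap: 0.0851
```

Request:
{"fn": "play_rows", "kwargs": {
  "steps": [
    {"claw": 255, "dp": [0, 0, 0], "angular": [0, 0, 0]},
    {"claw": 255, "dp": [0, 0, 0], "angular": [0, 0, 0]},
    {"claw": 255, "dp": [0, 0, 0], "angular": [0, 0, 0]},
    {"claw": 255, "dp": [0, 0, 0], "angular": [0, 0, 0]},
    {"claw": 255, "dp": [0, 0, 0], "angular": [0, 0, 0]},
    {"claw": 255, "dp": [0, 0, 0], "angular": [0, 0, 0]},
    {"claw": 255, "dp": [0, 0, 0], "angular": [0, 0, 0]},
    {"claw": 255, "dp": [0, 0, 0], "angular": [0, 0, 0]}
  ],
  "force": 50
}}

```text
clock: 15.22
tcp_pos: [0.5535, -0.3504, 0.1039]
orientation: [0.001, 0.721, 0.693, 0.0]
wrist_force: [1.2, 0.2, 4.3]
finger_gap: 0.0156
```

Request:
{"fn": "play_rows", "kwargs": {
  "steps": [
    {"claw": 255, "dp": [0, 0, -0.006], "angular": [0, 0, 0]},
    {"claw": 255, "dp": [0, 0, -0.012], "angular": [0, 0, 0]},
    {"claw": 255, "dp": [0, 0, -0.018], "angular": [0, 0, 0]},
    {"claw": 255, "dp": [0, 0, -0.024], "angular": [0, 0, 0]},
    {"claw": 255, "dp": [0, 0, -0.03], "angular": [0, 0, 0]},
    {"claw": 255, "dp": [0, 0, -0.03], "angular": [0, 0, 0]},
    {"claw": 255, "dp": [0, 0, -0.03], "angular": [0, 0, 0]},
    {"claw": 255, "dp": [0, 0, -0.02], "angular": [0, 0, 0]}
  ]
}}

```text
clock: 15.88
tcp_pos: [0.5527, -0.3501, 0.2757]
orientation: [0.0, 0.721, 0.693, -0.0]
wrist_force: [0.3, -0.7, -3.0]
finger_gap: 0.0152
```

Request:
{"fn": "play_rows", "kwargs": {
  "steps": [
    {"claw": 255, "dp": [0.025, 0.002, 0], "angular": [0, 0, 0]},
    {"claw": 255, "dp": [0.035, 0.002, 0], "angular": [0, 0, 0]},
    {"claw": 255, "dp": [0.037, 0.002, 0], "angular": [0, 0, 0]},
    {"claw": 255, "dp": [0.037, 0.002, 0], "angular": [0, 0, 0]},
    {"claw": 255, "dp": [0.037, 0.002, 0], "angular": [0, 0, 0]},
    {"claw": 255, "dp": [0.037, 0.002, 0], "angular": [0, 0, 0]},
    {"claw": 255, "dp": [0.037, 0.002, 0], "angular": [0, 0, 0]},
    {"claw": 255, "dp": [0.037, 0.002, 0], "angular": [0, 0, 0]}
  ]
}}

```text
clock: 16.55
tcp_pos: [0.5792, -0.0672, 0.2725]
orientation: [-0.001, 0.721, 0.693, -0.001]
wrist_force: [1.2, -0.7, -3.5]
finger_gap: 0.0156
```

Request:
{"fn": "play_rows", "kwargs": {
  "steps": [
    {"claw": 255, "dp": [0.037, 0.002, 0], "angular": [0, 0, 0]},
    {"claw": 255, "dp": [0.037, 0.002, 0], "angular": [0, 0, 0]},
    {"claw": 255, "dp": [0.037, 0.002, 0], "angular": [0, 0, 0]},
    {"claw": 255, "dp": [0.037, 0.002, 0], "angular": [0, 0, 0]},
    {"claw": 255, "dp": [0.037, 0.001, 0], "angular": [0, 0, 0]},
    {"claw": 255, "dp": [0.03, 0.001, 0], "angular": [0, 0, 0]},
    {"claw": 255, "dp": [0.02, 0, 0], "angular": [0, 0, 0]},
    {"claw": 255, "dp": [0, 0, 0], "angular": [0, 0, 0]}
  ]
}}

```text
clock: 17.22
tcp_pos: [0.5985, 0.1697, 0.272]
orientation: [-0.001, 0.719, 0.695, -0.001]
wrist_force: [1.0, -0.0, -2.6]
finger_gap: 0.0154
```

Run:
```python
from h import *
s,im,d=grab('side'); T=TCP(s); print(np.round(T,4).tolist(),s['finger_gap'],s['wrist_force'],s['joint_pos'])
print(T[:3,:3].T@(np.array([.602,.237,.143])-T[:3,3]))
P=cloud('side',d); t=T[:3,3]
m=(abs(P[...,0]-t[0])<.06)&(abs(P[...,1]-t[1])<.07)&(P[...,2]<t[2]-.02)&(P[...,2]>.06)
q=(P[m]-t)@T[:3,:3]; print(len(q),np.percentile(q,[0.5,99.5],axis=0))
```

```text
[[0.0349, 0.9994, -0.0028, 0.5985], [0.9994, -0.0349, 0.0014, 0.1697], [0.0013, -0.0028, -1.0, 0.272], [0.0, 0.0, 0.0, 1.0]] 0.015405791531157046 [ 0.97131635 -0.04232487 -2.64254963] [0.14645024 0.40579079 0.25904654 1.42659476 0.00177373 1.7521881 ]
[0.06725198 0.00155783 0.12910355]
720 [[-0.04492727 -0.02089023  0.0206719 ]
 [ 0.03770616  0.02098819  0.09796514]]
```

Request:
{"fn": "play_rows", "kwargs": {
  "steps": [
    {"claw": 255, "dp": [0.034, 0.001, 0], "angular": [0, 0, 0]},
    {"claw": 255, "dp": [0.035, 0.001, 0.01], "angular": [0, 0, 0]},
    {"claw": 255, "dp": [0, 0, 0.03], "angular": [0, 0, 0]},
    {"claw": 255, "dp": [0, 0, 0.035], "angular": [0, 0, 0]},
    {"claw": 255, "dp": [0, 0, 0.03], "angular": [0, 0, 0]},
    {"claw": 255, "dp": [0, 0, 0.016], "angular": [0, 0, 0]},
    {"claw": 255, "dp": [0, 0, 0.004], "angular": [0, 0, 0]},
    {"claw": 255, "dp": [0, 0, 0], "angular": [0, 0, 0]}
  ]
}}

```text
clock: 17.93
tcp_pos: [0.603, 0.2329, 0.1463]
orientation: [-0.001, 0.722, 0.692, -0.002]
wrist_force: [0.6, -0.8, -2.4]
finger_gap: 0.0157
```

Request:
{"fn": "play_rows", "kwargs": {
  "steps": [
    {"claw": 255, "dp": [0, 0, 0], "angular": [0, 0, 0]},
    {"claw": 255, "dp": [0, 0, 0], "angular": [0, 0, 0]},
    {"claw": 255, "dp": [0, 0, 0.001], "angular": [0, 0, 0]},
    {"claw": 255, "dp": [0, 0, 0.001], "angular": [0, 0, 0]},
    {"claw": 255, "dp": [0, 0, 0], "angular": [0, 0, 0]},
    {"claw": 255, "dp": [0, 0, 0], "angular": [0, 0, 0]},
    {"claw": 255, "dp": [0, 0, 0], "angular": [0, 0, 0]},
    {"claw": 255, "dp": [0, 0, 0], "angular": [0, 0, 0]}
  ]
}}

```text
clock: 18.6
tcp_pos: [0.6044, 0.2343, 0.1464]
orientation: [-0.0, 0.721, 0.693, 0.0]
wrist_force: [-0.6, 0.0, -3.7]
finger_gap: 0.0153
```

Request:
{"fn": "play_rows", "kwargs": {
  "steps": [
    {"claw": 255, "dp": [0, 0, 0.002], "angular": [0, 0, 0]},
    {"claw": 255, "dp": [0, 0, 0.002], "angular": [0, 0, 0]},
    {"claw": 255, "dp": [0, 0, 0.001], "angular": [0, 0, 0]},
    {"claw": 255, "dp": [0, 0, 0], "angular": [0, 0, 0]},
    {"claw": 255, "dp": [0, 0, 0], "angular": [0, 0, 0]},
    {"claw": 255, "dp": [0, 0, 0], "angular": [0, 0, 0]},
    {"claw": 255, "dp": [0, 0, 0], "angular": [0, 0, 0]},
    {"claw": 255, "dp": [0, 0, 0], "angular": [0, 0, 0]}
  ]
}}

```text
clock: 19.27
tcp_pos: [0.6045, 0.2343, 0.1414]
orientation: [0.0, 0.721, 0.693, 0.0]
wrist_force: [0.5, 0.1, -4.0]
finger_gap: 0.0153
```

Request:
{"fn": "play_rows", "kwargs": {
  "steps": [
    {"claw": 255, "dp": [0, 0, 0.001], "angular": [0, 0, 0]},
    {"claw": 255, "dp": [0, 0, 0.001], "angular": [0, 0, 0]},
    {"claw": 255, "dp": [0, 0, 0], "angular": [0, 0, 0]},
    {"claw": 255, "dp": [0, 0, 0], "angular": [0, 0, 0]},
    {"claw": 255, "dp": [0, 0, 0], "angular": [0, 0, 0]},
    {"claw": 255, "dp": [0, 0, 0], "angular": [0, 0, 0]},
    {"claw": 255, "dp": [0, 0, 0], "angular": [0, 0, 0]},
    {"claw": 255, "dp": [0, 0, 0], "angular": [0, 0, 0]}
  ]
}}

```text
clock: 19.93
tcp_pos: [0.6044, 0.2343, 0.1393]
orientation: [0.0, 0.721, 0.693, 0.0]
wrist_force: [0.5, -0.2, -3.0]
finger_gap: 0.0155
```

Request:
{"fn": "play_rows", "kwargs": {
  "steps": [
    {"claw": 255, "dp": [0, 0, 0.001], "angular": [0, 0, 0]},
    {"claw": 255, "dp": [0, 0, 0.0005], "angular": [0, 0, 0]},
    {"claw": 255, "dp": [0, 0, 0], "angular": [0, 0, 0]},
    {"claw": 255, "dp": [0, 0, 0], "angular": [0, 0, 0]},
    {"claw": 255, "dp": [0, 0, 0], "angular": [0, 0, 0]},
    {"claw": 255, "dp": [0, 0, 0], "angular": [0, 0, 0]},
    {"claw": 255, "dp": [0, 0, 0], "angular": [0, 0, 0]},
    {"claw": 255, "dp": [0, 0, 0], "angular": [0, 0, 0]}
  ]
}}

```text
clock: 20.6
tcp_pos: [0.6046, 0.2342, 0.1389]
orientation: [0.0, 0.721, 0.693, 0.001]
wrist_force: [-1.4, -2.0, 4.8]
finger_gap: 0.0155
```

In contact with the plate, so I'll release and retreat.

Request:
{"fn": "play_rows", "kwargs": {
  "steps": [
    {"claw": 180, "dp": [0, 0, 0], "angular": [0, 0, 0]},
    {"claw": 150, "dp": [0, 0, 0], "angular": [0, 0, 0]},
    {"claw": 100, "dp": [0, 0, 0], "angular": [0, 0, 0]},
    {"claw": 50, "dp": [0, 0, 0], "angular": [0, 0, 0]},
    {"claw": 20, "dp": [0, 0, 0], "angular": [0, 0, 0]},
    {"claw": 20, "dp": [0, 0, -0.01], "angular": [0, 0, 0]},
    {"claw": 20, "dp": [0, 0, -0.03], "angular": [0, 0, 0]},
    {"claw": 20, "dp": [0, 0, -0.03], "angular": [0, 0, 0]}
  ]
}}

```text
clock: 21.27
tcp_pos: [0.6032, 0.234, 0.2075]
orientation: [-0.001, 0.721, 0.693, -0.002]
wrist_force: [0.5, 0.5, 0.9]
finger_gap: 0.0789
```

Request:
{"fn": "play_rows", "kwargs": {
  "steps": [
    {"claw": 20, "dp": [0, 0, -0.03], "angular": [0, 0, 0]},
    {"claw": 20, "dp": [0, 0, -0.03], "angular": [0, 0, 0]},
    {"claw": 20, "dp": [-0.035, -0.02, 0], "angular": [0, 0, 0]},
    {"claw": 20, "dp": [-0.035, -0.02, 0], "angular": [0, 0, 0]},
    {"claw": 20, "dp": [-0.035, -0.02, 0], "angular": [0, 0, 0]},
    {"claw": 20, "dp": [-0.035, -0.02, 0], "angular": [0, 0, 0]},
    {"claw": 20, "dp": [-0.035, -0.02, 0], "angular": [0, 0, 0]},
    {"claw": 20, "dp": [0, 0, 0], "angular": [0, 0, 0]}
  ]
}}

```text
clock: 21.93
tcp_pos: [0.4936, 0.0592, 0.2687]
orientation: [0.0, 0.723, 0.691, -0.001]
wrist_force: [-0.1, -0.5, 0.6]
finger_gap: 0.0789
```

Run:
```python
from h import *
for n in('top','side'):
  s,im,d=grab(n); P=cloud(n,d)
  if n=='side': save(im,'end.png'); print(s['tcp_pos'],s['wrist_force'])
  def f(b,zr,name):
    m=(P[...,0]>b[0])&(P[...,0]<b[1])&(P[...,1]>b[2])&(P[...,1]<b[3])&(P[...,2]>zr[0])&(P[...,2]<zr[1]); q=P[m]
    if len(q): print(n,name,len(q),np.percentile(q[:,2],95).round(4),[np.round(v,1) for v in cv2.minAreaRect((q[:,:2]*1e3).astype(np.float32))])
  f((.33,.46,.18,.33),(.12,.145),'spent')
  f((.54,.66,.17,.3),(.155,.18),'fresh')
  f((.6,.69,.0,.06),(.1,.15),'ball')
```

```text
top spent 176 0.1354 [array([394.1, 273. ]), array([61.5, 16.2]), np.float64(87.7)]
top fresh 173 0.1709 [array([604.6, 248.4]), array([54.5, 16.8]), np.float64(87.6)]
[0.49572083 0.06105125 0.26898299] [-0.00419756  0.29041234  0.19142915]
side spent 169 0.1349 [array([393.5, 258.5]), array([87.1, 16.6]), np.float64(87.0)]
side fresh 58 0.1697 [array([601.9, 224.1]), array([50.4, 11.6]), np.float64(87.3)]
side ball 94 0.1248 [array([644.8,  19.3]), array([21.2, 23.9]), np.float64(38.7)]
```

View pics/end.png

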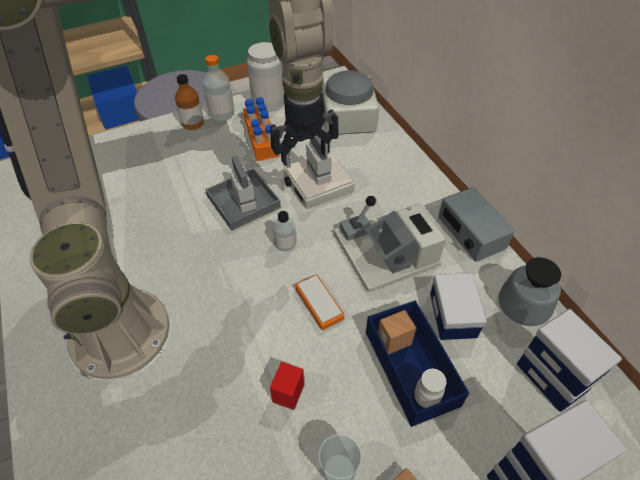

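The side picture shows the spent cartridge standing in the tray (243,190) and the fresh one standing on the plate (320,165). The jar and carton are in the bin, the lever is off, and the bystanders look unmoved. I'm handing in.

```bash
python3 -c "
from workcell import env
print(env.hand_in(), env.get_state()['clock'])"
```

```text
the job is handed in; nothing more can be done
the job is handed in; nothing more can be done
```

The changeover is done and handed in at about 22 s of the 66 s allowed; no verdict was reported.

I pushed the lever over, then pulled the spent cartridge out along the pocket's axis and stood it in the tray. After that I lifted the fresh cartridge out of the middle of the bin and set it on the plate. I lowered each cartridge until it touched (5–9 N) before letting go.

**Last checks:**
- **Lever:** about 0.97 rad, estimated from the ball's position, which is good to roughly 0.05 rad. It had not moved by the final picture.
- **Spent cartridge:** upright about 4 mm from the tray's centre, with its top at 0.132–0.135 m where 0.132 m is expected.
- **Fresh cartridge:** upright about 4 mm from the plate's centre, with its top at 0.170 m where 0.168 m is expected. The arm partly hid it in both final views, so its position along the bar comes from where the gripper released it.
- **Everything else:** the jar and carton stand in the bin and the bystanders look unmoved. I judged these by eye and did not re-measure them. The gripper is clear of everything, with wrist force near zero.

No check failed or disagreed.

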